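# Pack up a flat bar and stand a pipe stub on it, ready to weld

### The arm

A 6-joint arm with a two-finger parallel gripper is mounted at the origin on a cart in front of the work surface, level with it; the furniture and walls round the work are solid. World frame = base frame: x ahead of the robot, y to its left, z up, the work surface at z = 0. Lengths are in mm, angles in rad, forces in N, time in s.
With the tool pointing down it reaches from about 400 to 925 mm from the base axis. Payload 12.5 kg.
Tool frame: the origin (TCP) lies midway between the tips of the shut fingers; the grasp point (between the pads) lies 19 mm behind it; z points along the fingers, y is the line along which they close (so a half turn about z gives the same grasp; the last joint's range is limited). The gripper opens to 95 mm and grips with 3 to 60 N. Pads are 20 mm wide; open, the fingers measure 119 mm over their backs; the gripper's body (75 mm by 180 mm) begins 59 mm behind the grasp point.
Start: joints at [1.064, 0.491, 1.559, -0, 1.092, -0.106], TCP at [243.832, 575.493, 214.661] pointing down, gripper open.
Joint ranges: [-3.1, 3.1], [-0.84, 2.19], [0.05, 2.79], [-1.13, 4.28], [0.06, 2.93], [-2.69, 2.69]. Speed limits (rad/s): [2.22, 2.22, 2.79, 3.14, 3.14, 3.14].

### API

Orientations are given as [roll, pitch, yaw] about the fixed x, y, z axes, in that order (R = Rz(yaw) Ry(pitch) Rx(roll)).
In Python, from cell import state, read_camera, camera_info, env gives the robot as it stands.
- The arm moves only by the tool move_arm, never from a script. Its argument "commands" is a list of rows, each a list of 3 entries, a list of its own where there are three numbers: the shift along the world's x, y, z in cm, then the turn, a rotation vector about the world's x, y, z in degrees, then the opening, from 0 (shut) to 1 (fully open). A call has 1 to 10 rows; each row shifts and turns the commanded pose from where the row before left it; what a row does not reach is not made up. A row lasts 1/10 s, in which the tool goes at most 50 mm and 8.59 degrees, less where a joint would pass 70% of its speed; a pose out of reach is approached as far as the arm can. A call with a gripper value outside its range is refused whole. The fingers move at their own pace and stop on an object; the grip force is fixed at half the most. Time passes only in rows, so rows that do not move let the fingers close. It gives the time, the measured TCP pose, the force, the opening and the grip force at its end, in the units of the state.
- state(): the state, without advancing time (a new reading comes with each control period).
- read_camera(name): name is "side" or "top" or "wrist"; returns the picture (384x512x3 uint8, blue, green, red); there is no depth.
- camera_info(name): a dict with "K" (3x3 intrinsics, pixels), "cam_to_world" (4x4, takes a point from camera to world coordinates). Camera axes: x right, y down, z forward; pixel columns grow to the right and rows downward; lengths in mm; the calibration is good to about 2 mm. A picture is of the moment at which its call begins: read the wrist's pose just before it. camera_info takes no time and is no camera call; for the wrist camera it gives the pose at the moment of the call.
- env.job_done(): hands the job in; it is judged then, once.
The state is a dict: "t": time; "joints": joint angles; "qvel": joint speeds; "tau": joint torques, N m; "eef_pos": TCP position; "tcp_rot": TCP orientation; "ft_force": force on the tool from outside, world axes, zero at the start; "moment": the same for the moment, N m; "opening": opening from 0.0 (shut) to 1.0 (fully open); "grip_force": force on a finger pad.
Only numpy, scipy, OpenCV 4.12 (cv2) and the standard library are available. Lean on these libraries where they do the work, as an engineer would, in place of code of your own. Each camera call takes 0.05 s, during which the arm holds its last target. There are 200 camera calls.

### The job

Set up the pipe stub for welding, with the parts laid out just left of the coloured plates (not the scrap at the far left end of the table): put the dark solid packing block centred and lengthwise on the yellow plate and the long dark square tube centred and lengthwise on the blue plate. Lay the flat bar level across the middle of both, with its ends sticking out beyond them, and stand the grey pipe stub upright on the middle of the bar. Leave the other things on the table where they lie, and let go of everything.

Things in the scene. Friction and masses are not known exactly. Their poses are not given: they have to be found in the camera images.
- yellow_plate_top (a point): thin yellow-painted steel plate fixed to the table, 120 x 56 mm, 4 mm thick; point at the centre of its upper face (4 mm above the table); x along its 120 mm length, z up. The packing block belongs here
- blue_plate_top (a point): thin blue-painted steel plate fixed to the table, same size, 120 x 56 x 4 mm, 115 to 185 mm from the yellow one; which of the two is on the left changes; point at the centre of its upper face; x along its 120 mm length, z up. The long square tube belongs here
- pack_block_c (a point): dark solid steel packing block lying within 0.5 m left of the plates (offcuts farther left are scrap), 30 x 75 x 30 mm, 0.4 to 0.7 kg; point at its centre (15 mm up); y along its 75 mm length, z up; grasp across the 30 mm width
- long_tube_c (a point): long dark square tube lying within 0.5 m left of the plates (offcuts farther left are scrap), 30 x 160 x 30 mm, about 0.4 kg, hollow along its length; point at its centre (15 mm up); y along its 160 mm length, z up; grasp across the 30 mm width
- bar_c (a point): dark steel flat bar lying flat, 40 x 240 x 8 mm, about 0.6 kg; point at its centre (4 mm up); y along its 240 mm length, z up; grasp across the 40 mm width at the middle
- pipe_c (a point): plain grey pipe stub standing on end, 42 mm outside diameter, 90 mm tall, about 0.25 kg; point at its centre (45 mm up); z along its axis, up
- gel_tin_c (a point): bystander: blue tin with a cream lid, 70 mm diameter, 49 mm tall; point at its centre; leave it alone
- short_tube_c (a point): bystander: short light-grey square tube with rust spots, 25 x 110 x 25 mm, y along its length; too low to be a support; point at its centre; leave it alone
There are look-alikes about, which are no part of the job. What is shaped like the part that bears pipe_c but orange or turquoise is not meant.

How it is judged (in metres and radians):
At the end, for the whole second after the job is handed in: Block on yellow, long tube on blue plate: within 12 mm of its centre, 0.21 rad of its length, flat. Bar level (0.04 rad) on both, centre line within 15 mm of their centres, these at most 106 mm from its middle. Pipe upright (0.08 rad) on the bar within 12 mm of its centre. All at rest (horizontal distance between pack_block_c and yellow_plate_top below 0.012 m and angle between the y axis of pack_block_c and the x axis of yellow_plate_top, either way round below 0.21 rad and height (world z) of pack_block_c between 0.016 and 0.022 m and angle between each of pack_block_c, long_tube_c's own z axis and vertical below 0.06 rad and x of pack_block_c in the frame of bar_c between -0.015 and 0.015 m and y of pack_block_c in the frame of bar_c between -0.106 and 0.106 m and horizontal distance between long_tube_c and blue_plate_top below 0.012 m and angle between the y axis of long_tube_c and the x axis of blue_plate_top, either way round below 0.21 rad and height (world z) of long_tube_c between 0.016 and 0.022 m and x of long_tube_c in the frame of bar_c between -0.015 and 0.015 m and y of long_tube_c in the frame of bar_c between -0.106 and 0.106 m and height (world z) of bar_c between 0.034 and 0.042 m and angle between bar_c's own z axis and vertical below 0.04 rad and horizontal distance between pipe_c and bar_c below 0.012 m and height (world z) of pipe_c between 0.082 and 0.092 m and angle between pipe_c's own z axis and vertical below 0.08 rad and linear speed of each of pack_block, long_tube, bar, pipe below 0.02 m/s); the robot touches nothing.
It fails at once if the blue tin with the cream lid is moved by more than 30 mm (distance of gel_tin_c from where it was at the start of the episode above 0.03 m).
It fails at once if the short rust-spotted tube is moved by more than 30 mm (distance of short_tube_c from where it was at the start of the episode above 0.03 m).
It also fails if it takes over 109 s, if anything falls off the work surface, if the arm or the gripper's body presses on something with over 40 N, if the wrist force passes 120 N, or if a joint passes its speed limit or range.

## Working session

There is one attempt and no reset: what is moved stays moved. The work goes in short steps, Python scripts to look and compute and a tool call to move; the robot and the scene stay as the last step left them, time stands still between calls to the robot, and variables do not carry over. Pictures are saved under pics/ and viewed, at most 14 in all, crops included, and the job is handed in when it is done.

Besides the shell and the picture viewer there is one more tool, called after "Emit:" as name([rows], argument=value, ...), one row to a line, values as JSON. move_arm: Moves the arm, as the interface text tells. Its arguments: {"type":"object","properties":{"commands":{"type":"array"}},"required":["commands"]}

```bash
mkdir -p pics; ls; python3 - <<'E'
from cell import *
import cv2
for n in("top","side"):
    cv2.imwrite(f"pics/{n}0.png",cv2.resize(read_camera(n),(800,600),interpolation=cv2.INTER_CUBIC))
    c=camera_info(n);print(n,c["K"],c["cam_to_world"])
print(state())
E
```

```text
pics
top [[473.27720783   0.         251.26990258]
 [  0.         473.27720783 196.46396177]
 [  0.           0.           1.        ]] [[ 2.57065235e-02 -9.93219700e-01  1.13374613e-01  3.30161857e+02]
 [-9.99648582e-01 -2.62743829e-02 -3.51705625e-03  1.60691197e+02]
 [ 6.47205754e-03 -1.13244360e-01 -9.93546087e-01  1.26886536e+03]
 [ 0.00000000e+00  0.00000000e+00  0.00000000e+00  1.00000000e+00]]
side [[459.85573886   0.         254.78962683]
 [  0.         459.85573886 190.0160947 ]
 [  0.           0.           1.        ]] [[ 9.90667978e-01 -3.72275887e-02  1.31114698e-01  3.00682166e+02]
 [-1.33878452e-01 -4.46212783e-01  8.84856323e-01 -9.70564319e+02]
 [ 2.55639870e-02 -8.94152257e-01 -4.47032687e-01  6.39637141e+02]
 [ 0.00000000e+00  0.00000000e+00  0.00000000e+00  1.00000000e+00]]
{'t': 0.1, 'joints': array([ 1.06439396e+00,  4.91459231e-01,  1.55938756e+00,  2.88783491e-06,
        1.09172175e+00, -1.05565358e-01]), 'qvel': array([ 0.00162185, -0.00090828, -0.00180375,  0.00020072,  0.00088777,
        0.00023966]), 'tau': array([ 1.97779671e-03, -6.13618112e+01, -2.58608562e+01,  6.93897670e-02,
        4.70655947e-02, -5.11258918e-05]), 'eef_pos': array([243.71900576, 575.28260112, 214.14539804]), 'tcp_rot': array([-3.14062247e+00, -1.05375844e-04,  2.74075426e+00]), 'ft_force': array([ 0.29893325, -0.02878058, -0.01030479]), 'moment': array([-0.02409017, -0.0502728 , -0.03505922]), 'grip_force': 0.0, 'opening': 1.0014547480568474}
```

View pics/top0.png

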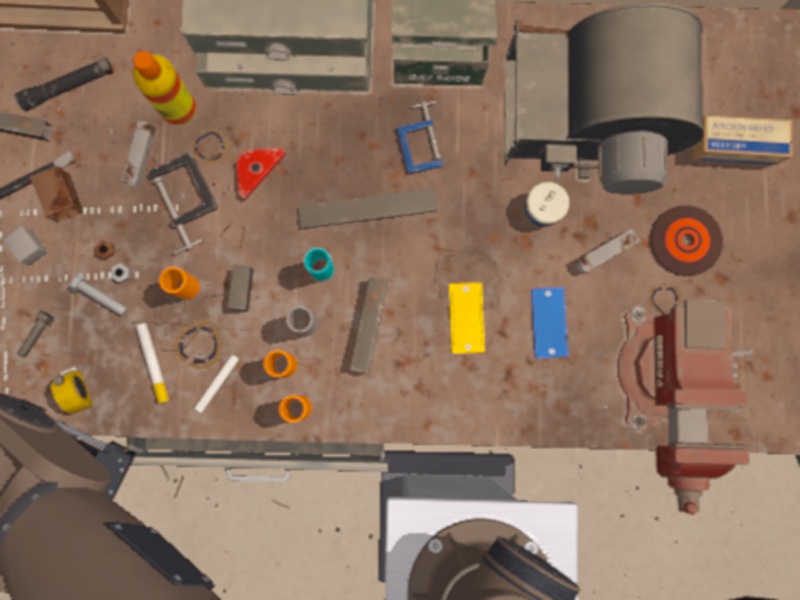

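View pics/side0.png

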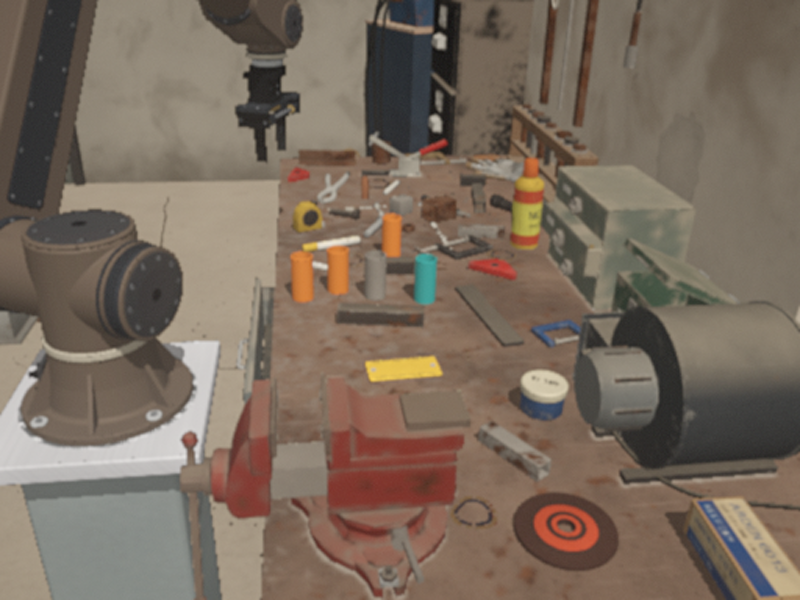

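Top view (800x600 px): 
- **Plates:** yellow (467,318), blue (549,322).
- **Parts to move:** block (238,288), long tube (367,326), bar (367,209), grey pipe (300,321).
- **Look-alikes:** orange pipes at (180,284), (280,363) and (294,408), turquoise pipe (319,264), scrap block (22,246), rusty block (57,190), grey tube offcut (138,153), short rusty tube (607,252), vise (705,325).

A close crop will check the choice.

```bash
cat > h.py <<'E'
import numpy as np, cv2
from cell import *
def px2w(n,u,v,z,info=None):
    c=info or camera_info(n);T=np.array(c["cam_to_world"]);K=np.array(c["K"])
    d=T[:3,:3]@np.linalg.solve(K,[u,v,1.]);o=T[:3,3]
    return o+d*(z-o[2])/d[2]
def w2px(n,p,info=None):
    c=info or camera_info(n);T=np.array(c["cam_to_world"]);K=np.array(c["K"])
    q=K@(T[:3,:3].T@(np.array(p,float)-T[:3,3]));return q[:2]/q[2]
E
python3 - <<'E'
from h import *
im=read_camera("top")
cr=im[105:255,135:375];cv2.imwrite("pics/crop.png",cv2.resize(cr,(800,500),interpolation=cv2.INTER_CUBIC))
hsv=cv2.cvtColor(im,cv2.COLOR_BGR2HSV)
for nm,lo,hi in(("yel",(22,150,120),(32,255,255)),("blu",(100,150,100),(120,255,255))):
    m=cv2.inRange(hsv,lo,hi);m[:170]=0;m[:,:270]=0
    cs=cv2.findContours(m,0,1)[0]
    for c in cs:
        if cv2.contourArea(c)<200:continue
        pts=cv2.boxPoints(cv2.minAreaRect(c));w=np.array([px2w("top",*p,4)[:2] for p in pts])
        print(nm,w.mean(0).round(1),w.round(0).tolist())
E
```

```text
yel [460.4  29.4] [[519.0, 61.0], [522.0, 4.0], [402.0, -2.0], [398.0, 55.0]]
blu [ 455.9 -112.7] [[511.0, -83.0], [516.0, -134.0], [400.0, -142.0], [396.0, -91.0]]
```

View pics/crop.png

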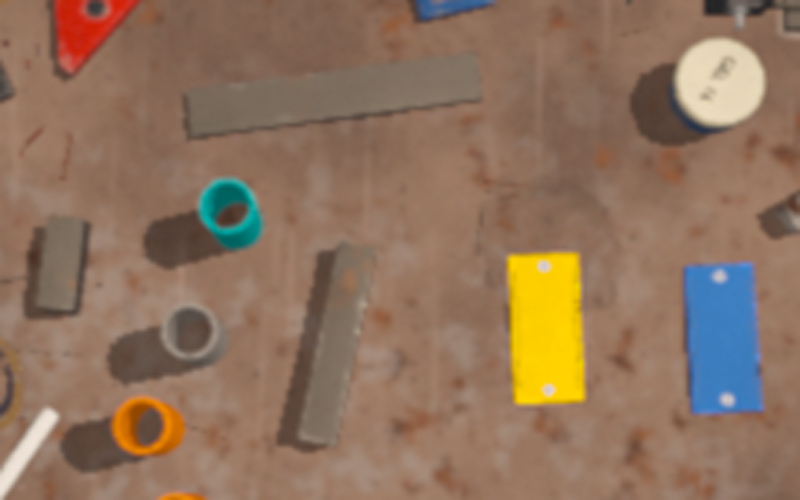

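The crop confirms the choice. Dark block is at (62,262), dark long tube at (337,345), bar at (334,96) and grey pipe rim at (190,333). The turquoise pipe (230,212) and orange pipe (147,427) stay put.

```bash
python3 - <<'E'
from h import *
s=800/240
f=lambda x,y,z:px2w("top",135+(x+.5)/s-.5,105+(y+.5)/s-.5,z)[:2]
for nm,z,P in(("block",30,[(50,217),(88,217),(75,310),(36,305)]),("tube",30,[(337,243),(376,250),(335,445),(298,440)]),("bar",8,[(187,93),(478,55),(482,98),(190,138)]),("pipe",90,[(161,333),(219,333),(190,305),(190,362)]),("turq",90,[(230,205)]),("orange",90,[(142,425)])):
    w=np.array([f(*p,z) for p in P]);print(nm,w.mean(0).round(1))
    if len(w)>1:
        c,(a,b),t=cv2.minAreaRect(w.astype(np.float32));bx=cv2.boxPoints((c,(a,b),t))
        e=max((bx[1]-bx[0],bx[2]-bx[1]),key=np.linalg.norm);print("  size",a,b,"dir deg",np.degrees(np.arctan2(e[1],e[0]))%180)
R=np.array(cv2.Rodrigues(np.array([0,0,0.]))[0])
print("tool y dir deg", np.degrees(2.74075)+90-180, camera_info("wrist")["cam_to_world"])
E
```

```text
block [499.7 415.6]
  size 31.08258628845215 74.85406494140625 dir deg 174.84239
tube [440.5 196.6]
  size 31.46154022216797 159.09658813476562 dir deg 170.60387
bar [645.5 204.9]
  size 37.483272552490234 242.08885192871094 dir deg 99.18911
pipe [440.2 305. ]
  size 30.994285583496094 30.578218460083008 dir deg 46.802418
turq [538.5 278.6]
orange [370.7 338. ]
tool y dir deg 67.03340770048035 [[ 3.88817711e-01  8.81287744e-01  2.68612545e-01  1.68603606e+02]
 [ 9.21314705e-01 -3.71913103e-01 -1.13401313e-01  6.07781112e+02]
 [-3.86620014e-05  2.91569127e-01 -9.56549760e-01  3.83964253e+02]
 [ 0.00000000e+00  0.00000000e+00  0.00000000e+00  1.00000000e+00]]
```

Emit:
move_arm([
  [[3.2,-2.0,-0.8],[0,0,2.2],1],
  [[3.2,-2.0,-0.8],[0,0,2.2],1],
  [[3.2,-2.0,-0.8],[0,0,2.2],1],
  [[3.2,-2.0,-0.8],[0,0,2.2],1],
  [[3.2,-2.0,-0.8],[0,0,2.2],1],
  [[3.2,-2.0,-0.8],[0,0,2.2],1],
  [[3.2,-2.0,-0.8],[0,0,2.2],1],
  [[3.2,-2.0,-0.8],[0,0,2.4],1],
  [[0,0,0],[0,0,0],1],
  [[0,0,0],[0,0,0],1],
])

```text
t: 1.15
eef_pos: [500.0, 414.9, 150.1]
tcp_rot: [-3.141, -0.001, 3.049]
ft_force: [-0.2, -0.6, 0.4]
opening: 0.999
grip_force: 0.0
```

```bash
python3 - <<'E'
from h import *
c=camera_info("wrist");im=read_camera("wrist");s=state();print(s["eef_pos"],s["tcp_rot"])
cv2.imwrite("pics/w1.png",cv2.resize(im,(800,600),interpolation=cv2.INTER_CUBIC))
print(w2px("wrist",[500,416,30],c)*800/512)
print(px2w("top",178*.64,274*.64,90))
import pickle;pickle.dump(c,open("c1.pkl","wb"))
E
```

```text
[499.36361465 415.62628909 150.52970312] [-3.14150038e+00 -5.76061869e-04  3.05060270e+00]
[408.04801127 293.24881024]
[508.95200257 503.22180091  90.        ]
```

View pics/w1.png

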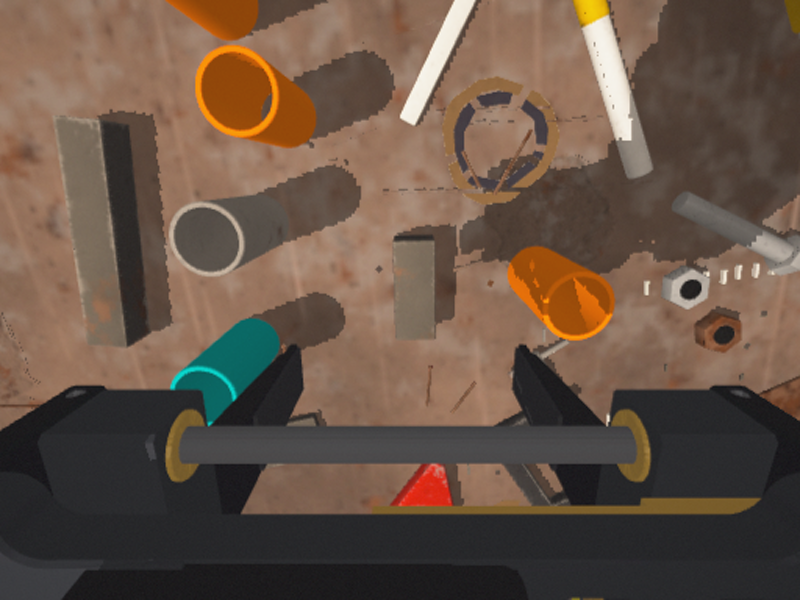

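Wrist view: block top face has corners (394,240), (434,240), (436,338) and (394,338). The orange pipe rim is centred near (578,305), close to the gripper body.

```bash
python3 - <<'E'
from h import *
import pickle;c=pickle.load(open("c1.pkl","rb"))
g=lambda x,y,z:px2w("wrist",(x+.5)*.64-.5,(y+.5)*.64-.5,z,c)[:2].round(1)
P=[(394,240),(434,240),(436,338),(394,338)]
w=np.array([g(*p,30) for p in P]);print(w.tolist(),w.mean(0),np.degrees(np.arctan2(*(w[2]+w[3]-w[0]-w[1])[::-1])))
print("orange",g(578,305,90),"pipe",g(207,239,90),"turq",g(203,403,90),"or2",g(237,91,90))
P=[(55,118),(98,121),(127,346),(87,346)]
w=np.array([g(*p,30) for p in P]);print("tube",w.mean(0),np.degrees(np.arctan2(*(w[2]+w[3]-w[0]-w[1])[::-1])))
E
```

```text
[[460.4, 409.5], [463.0, 437.3], [536.4, 433.5], [533.5, 402.2]] [498.325 420.625] -4.332903173167531
orange [499.  514.8] pipe [441.9 309.3] turq [542.3 283.2] or2 [370.4 341.3]
tube [442.525 199.95 ] -10.097259849048244
```

Emit:
move_arm([
  [[0,0.2,-3],[0,0,0],1],
  [[0,0,-3],[0,0,0],1],
  [[0,0,-3],[0,0,0],1],
  [[0,0,-2.5],[0,0,0],1],
  [[0,0,-1.8],[0,0,0],1],
  [[0,0,0],[0,0,0],1],
  [[0,0,0],[0,0,0],0],
  [[0,0,0],[0,0,0],0],
  [[0,0,0],[0,0,0],0],
  [[0,0,0],[0,0,0],0],
])

```text
t: 2.2
eef_pos: [500.0, 417.8, 18.6]
tcp_rot: [3.141, 0.001, 3.052]
ft_force: [-0.3, 0.1, 0.3]
opening: 0.72
grip_force: 0.0
```

Emit:
move_arm([
  [[0,0,0],[0,0,0],0],
  [[0,0,0],[0,0,0],0],
  [[0,0,0],[0,0,0],0],
  [[0,0,0],[0,0,0],0],
  [[0,0,0],[0,0,0],0],
  [[0,0,0],[0,0,0],0],
])

```text
t: 2.8
eef_pos: [500.0, 417.7, 17.7]
tcp_rot: [3.141, 0.0, 3.051]
ft_force: [-0.3, 1.3, -1.1]
opening: 0.311
grip_force: 30.0
```

Emit:
move_arm([
  [[0,0,3],[0,0,0],0],
  [[0,0,4],[0,0,0],0],
  [[0,0,4],[0,0,0],0],
  [[0,-2,3],[0,0,0],0],
  [[-0.8,-4.4,0],[0,0,1],0],
  [[-0.8,-4.4,0],[0,0,1],0],
  [[-0.8,-4.4,0],[0,0,1],0],
  [[-0.8,-4.4,0],[0,0,1],0],
  [[-0.8,-4.4,0],[0,0,1],0],
  [[-0.8,-4.4,0],[0,0,1],0],
])

```text
t: 3.8
eef_pos: [450.7, 131.8, 157.4]
tcp_rot: [-3.141, -0.001, -3.126]
ft_force: [0.7, -0.2, -3.6]
opening: 0.312
grip_force: 30.0
```

Emit:
move_arm([
  [[0,-4.4,0],[0,0,1],0],
  [[0,-4.0,0],[0,0,1],0],
  [[0,-2.0,0],[0,0,0],0],
  [[0,0,0],[0,0,0],0],
  [[0,0,0],[0,0,0],0],
  [[0,0,0],[0,0,0],0],
])

```text
t: 4.4
eef_pos: [451.6, 30.1, 157.5]
tcp_rot: [3.141, -0.001, -3.092]
ft_force: [-0.6, 1.9, -3.8]
opening: 0.314
grip_force: 30.0
```

```bash
cat > plates.py <<'E'
from h import *
import sys,pickle
tag=sys.argv[1]
c=camera_info("wrist");im=read_camera("wrist");s=state();print(s["eef_pos"],s["tcp_rot"])
pickle.dump(c,open(f"{tag}.pkl","wb"))
cv2.imwrite(f"pics/{tag}.png",cv2.resize(im,(800,600),interpolation=cv2.INTER_CUBIC))
hsv=cv2.cvtColor(im,cv2.COLOR_BGR2HSV)
for nm,lo,hi in(("yel",(22,130,90),(33,255,255)),("blu",(100,130,80),(120,255,255))):
    m=cv2.inRange(hsv,lo,hi)
    for k in cv2.findContours(m,0,1)[0]:
        if cv2.contourArea(k)<800:continue
        w=np.array([px2w("wrist",*p,4,c)[:2] for p in k[:,0]],np.float32)
        r=cv2.minAreaRect(w);print(nm,r,"px",cv2.boundingRect(k))
E
python3 plates.py w2
```

```text
[451.64726621  30.25644486 157.54032209] [ 3.14136931e+00 -4.21421351e-04 -3.09104744e+00]
yel ((425.7225341796875, 30.304851531982422), (51.83940124511719, 55.18598175048828), 1.5910780429840088) px (239, 139, 46, 43)
blu ((455.626953125, -109.91193389892578), (118.79871368408203, 55.43336486816406), 3.7802395820617676) px (119, 129, 57, 94)
```

View pics/w2.png

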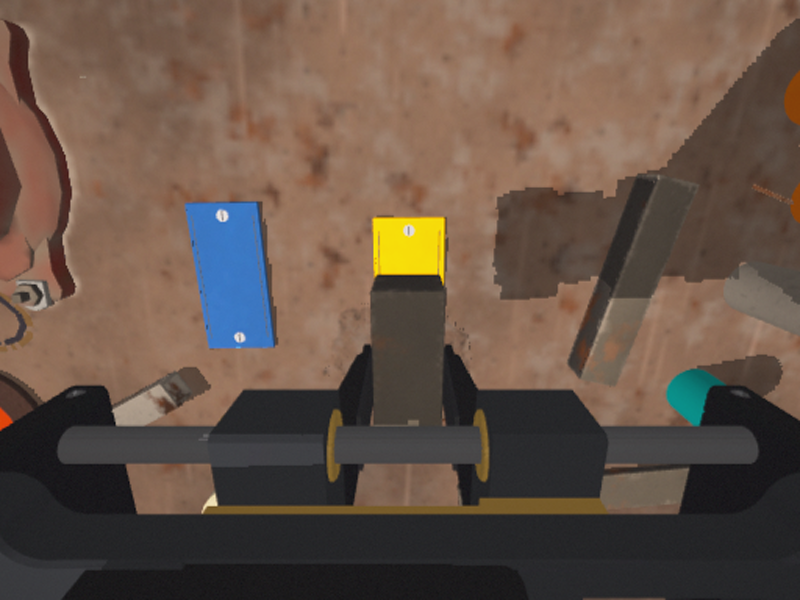

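The carried block covers part of yellow. Blue is fully visible, centred at (230,275) px. The block's top front edge is at about (407,291).

```bash
python3 - <<'E'
from h import *
import pickle;c=pickle.load(open("w2.pkl","rb"))
g=lambda x,y,z:px2w("wrist",(x+.5)*.64-.5,(y+.5)*.64-.5,z,c)[:2].round(1)
print("top edge",g(372,292,169.8),g(445,292,169.8),"bottom edge",g(374,277,139.8),g(443,277,139.8))
print("yel near edge",g(373,217,4),g(445,217,4), "sides",g(374,270,4),g(445,270,4))
P=[(655,175),(698,184),(614,384),(570,365)]
print("tube far corners",[g(*p,30) for p in P])
E
```

```text
top edge [414.4  14.4] [413.   43.1] bottom edge [415.6  12.9] [414.   44.9]
yel near edge [401.5   1.5] [398.7  56.6] sides [442.9   3.4] [440.1  59.8]
tube far corners [array([360.8, 195.6]), array([365.1, 226.6]), array([520.1, 198.8]), array([505.4, 161. ])]
```

Emit:
move_arm([
  [[0.9,0.1,-3],[0,0,0],0],
  [[0,0,-3],[0,0,0],0],
  [[0,0,-3],[0,0,0],0],
  [[0,0,-2.5],[0,0,0],0],
  [[0,0,-1.2],[0,0,0],0],
  [[0,0,-0.5],[0,0,0],0],
  [[0,0,-0.3],[0,0,0],0],
  [[0,0,0],[0,0,0],0],
  [[0,0,0],[0,0,0],0],
])

```text
t: 5.35
eef_pos: [461.2, 30.7, 23.3]
tcp_rot: [-3.142, 0.001, -3.092]
ft_force: [0.4, -0.3, -4.3]
opening: 0.314
grip_force: 30.0
```

Emit:
move_arm([
  [[-0.1,0,-0.1],[0,0,0],0],
  [[0,0,0],[0,0,0],0],
  [[0,0,0],[0,0,0],0.6],
  [[0,0,0],[0,0,0],0.6],
  [[0,0,0],[0,0,0],0.6],
  [[0,0,0],[0,0,0],0.6],
  [[0,0,0],[0,0,0],0.6],
  [[0,0,3],[0,0,0],0.8],
  [[0,0,4],[0,0,0],1],
  [[0,0,4],[0,0,0],1],
])

```text
t: 6.35
eef_pos: [459.4, 30.5, 132.8]
tcp_rot: [3.141, -0.001, -3.092]
ft_force: [0.1, 0.2, -0.3]
opening: 0.799
grip_force: 0.0
```

Emit:
move_arm([
  [[-0.3,3.3,1],[0,0,-2.4],1],
  [[-0.3,3.3,0],[0,0,-2.4],1],
  [[-0.3,3.3,0],[0,0,-2.4],1],
  [[-0.4,3.3,0],[0,0,-2.4],1],
  [[-0.5,3.5,0],[0,0,-2.6],1],
  [[0,0,0],[0,0,0],1],
  [[0,0,0],[0,0,0],1],
])

```text
t: 7.05
eef_pos: [441.5, 197.8, 141.5]
tcp_rot: [-3.141, -0.0, 2.981]
ft_force: [-0.4, -0.8, 0.5]
opening: 1.002
grip_force: 0.0
```

```bash
python3 plates.py w3
```

```text
[441.69490232 197.20199592 141.57138655] [-3.14142615e+00 -2.34991292e-04  2.97934439e+00]
blu ((446.110107421875, -109.02702331542969), (98.99567413330078, 57.217472076416016), 4.116603374481201) px (0, 184, 53, 80)
```

View pics/w3.png

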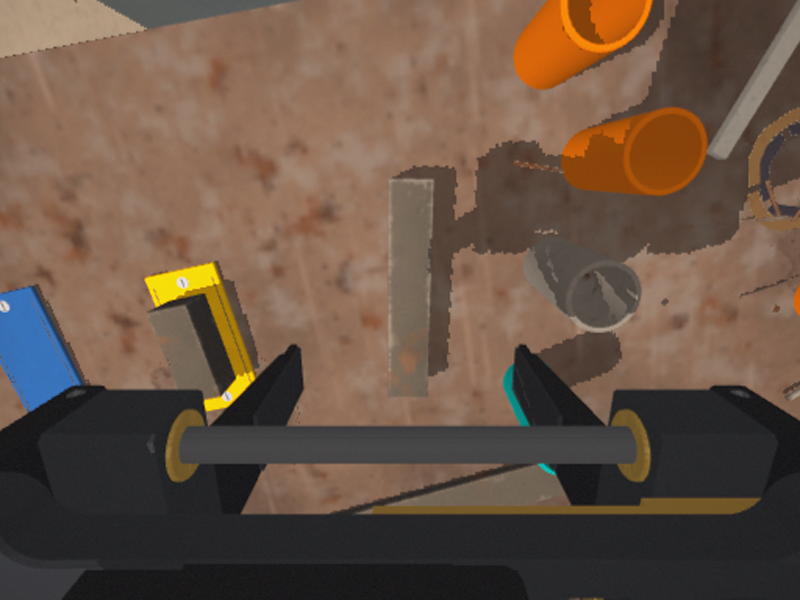

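Tube top face runs from (390,180)/(434,180) to (389,396)/(428,396), lined up with the fingers. The block sits on the yellow plate.

```bash
python3 - <<'E'
from h import *
import pickle;c=pickle.load(open("w3.pkl","rb"))
g=lambda x,y,z:px2w("wrist",(x+.5)*.64-.5,(y+.5)*.64-.5,z,c)[:2].round(1)
w=np.array([g(*p,30) for p in [(390,180),(434,180),(428,396),(389,396)]]);print(w.tolist(),w.mean(0))
print("pipe rim",g(604,296,90))
B=np.array([g(*p,34) for p in [(148,310),(192,297),(216,394)]]);print("block",B.tolist(),(B[0]+B[2])/2)
Y=np.array([g(*p,4) for p in [(145,277),(215,261),(257,369)]]);print("yel",Y.tolist(),(Y[0]+Y[2])/2)
E
```

```text
[[361.7, 199.7], [366.3, 227.9], [521.6, 201.3], [516.9, 172.0]] [441.625 200.225]
pipe rim [441.3 308.8]
block [[421.0, 17.2], [416.7, 50.6], [492.4, 45.0]] [456.7  31.1]
yel [[401.8, 2.9], [398.4, 58.9], [489.9, 66.6]] [445.85  34.75]
```

Emit:
move_arm([
  [[0,0.2,-3],[0,0,0],1],
  [[0,0,-3],[0,0,0],1],
  [[0,0,-3],[0,0,0],1],
  [[0,0,-2.2],[0,0,0],1],
  [[0,0,-1.2],[0,0,0],0.7],
  [[0,0,0],[0,0,0],0.4],
  [[0,0,0],[0,0,0],0],
  [[0,0,0],[0,0,0],0],
  [[0,0,0],[0,0,0],0],
  [[0,0,0],[0,0,0],0],
])

```text
t: 8.1
eef_pos: [442.1, 199.6, 18.3]
tcp_rot: [3.141, 0.001, 2.978]
ft_force: [-0.0, 0.1, 0.4]
opening: 0.551
grip_force: 0.0
```

Emit:
move_arm([
  [[0,0,0],[0,0,0],0],
  [[0,0,0],[0,0,0],0],
  [[0,0,0],[0,0,0],0],
  [[0,0,0],[0,0,0],0],
  [[0,0,0],[0,0,0],0],
])

```text
t: 8.6
eef_pos: [441.8, 199.5, 17.7]
tcp_rot: [3.142, -0.0, 2.978]
ft_force: [-0.6, -0.7, 3.6]
opening: 0.316
grip_force: 30.0
```

Emit:
move_arm([
  [[0,0,2],[0,0,0],0],
  [[0,0,3.5],[0,0,0],0],
  [[0,0,3.5],[0,0,0],0],
  [[0.2,-2,2],[0,0,0.4],0],
  [[0.2,-4,0],[0,0,2],0],
  [[0.2,-4,0],[0,0,2],0],
  [[0.2,-4,0],[0,0,2],0],
  [[0.2,-4,0],[0,0,2],0],
  [[0.2,-4,0],[0,0,2],0],
  [[0.2,-4,0],[0,0,2],0],
])

```text
t: 9.6
eef_pos: [455.4, -62.0, 127.3]
tcp_rot: [3.141, -0.001, -3.087]
ft_force: [1.8, 0.1, -4.7]
opening: 0.312
grip_force: 30.0
```

Emit:
move_arm([
  [[0,-3,0],[0,0,1],0],
  [[0,-2,0],[0,0,0],0],
  [[0,0,0],[0,0,0],0],
  [[0,0,0],[0,0,0],0],
])

```text
t: 10.0
eef_pos: [455.4, -110.4, 127.3]
tcp_rot: [3.141, -0.001, -3.072]
ft_force: [-0.1, -0.2, -3.3]
opening: 0.316
grip_force: 30.0
```

Emit:
move_arm([
  [[0,0,-3],[0,0,0],0],
  [[0,0,-3],[0,0,0],0],
  [[0,0,-2.2],[0,0,0],0],
  [[0,0,-1.2],[0,0,0],0],
  [[0,0,-0.6],[0,0,0],0],
  [[0,0,-0.3],[0,0,0],0],
  [[0,0,-0.1],[0,0,0],0],
  [[0,0,-0.1],[0,0,0],0],
  [[0,0,0],[0,0,0],0],
  [[0,0,0],[0,0,0],0],
])

```text
t: 11.0
eef_pos: [456.0, -110.6, 23.0]
tcp_rot: [-3.141, 0.001, -3.071]
ft_force: [0.7, 0.1, -4.6]
opening: 0.31
grip_force: 30.0
```

Emit:
move_arm([
  [[0,0,0],[0,0,0],0.6],
  [[0,0,0],[0,0,0],0.6],
  [[0,0,0],[0,0,0],0.6],
  [[0,0,0],[0,0,0],0.6],
  [[0,0,0],[0,0,0],0.6],
  [[0,0,3],[0,0,0],0.6],
  [[0,0,4],[0,0,0],1],
  [[0,0,4],[0,0,0],1],
])

```text
t: 11.8
eef_pos: [455.4, -110.4, 133.7]
tcp_rot: [3.141, -0.001, -3.071]
ft_force: [0.4, -0.9, -0.3]
opening: 0.716
grip_force: 0.0
```

Emit:
move_arm([
  [[1.9,3.1,0.2],[0,0,-8],1],
  [[1.9,3.1,0.2],[0,0,-8],1],
  [[1.9,3.1,0.2],[0,0,-8],1],
  [[1.9,3.1,0.2],[0,0,-8],1],
  [[1.9,3.1,0.2],[0,0,-8],1],
  [[1.9,3.1,0.2],[0,0,-8],1],
  [[1.9,3.1,0.2],[0,0,-8],1],
  [[1.9,3.1,0.2],[0,0,-8],1],
  [[1.9,3.1,0.2],[0,0,-8],1],
  [[1.9,3.1,0.2],[0,0,-8],1],
])

```text
t: 12.8
eef_pos: [646.3, 200.9, 152.6]
tcp_rot: [-3.141, -0.0, 1.81]
ft_force: [-0.1, 0.2, -0.3]
opening: 0.995
grip_force: 0.0
```

Emit:
move_arm([
  [[0,0.5,0],[0,0,-4.9],1],
  [[0,0,0],[0,0,0],1],
  [[0,0,0],[0,0,0],1],
  [[0,0,0],[0,0,0],1],
])

```text
t: 13.2
eef_pos: [645.6, 203.7, 152.7]
tcp_rot: [-3.141, 0.0, 1.732]
ft_force: [0.0, -0.1, -0.2]
opening: 1.004
grip_force: 0.0
```

```bash
python3 plates.py w4; python3 - <<'E'
from h import *
im=read_camera("top");cv2.imwrite("pics/top4.png",cv2.resize(im[105:255,135:375],(800,500),interpolation=cv2.INTER_CUBIC))
E
```

```text
[645.70114736 203.66958048 152.7867433 ] [-3.14156309e+00  9.86478243e-05  1.73098102e+00]
```

View pics/w4.png

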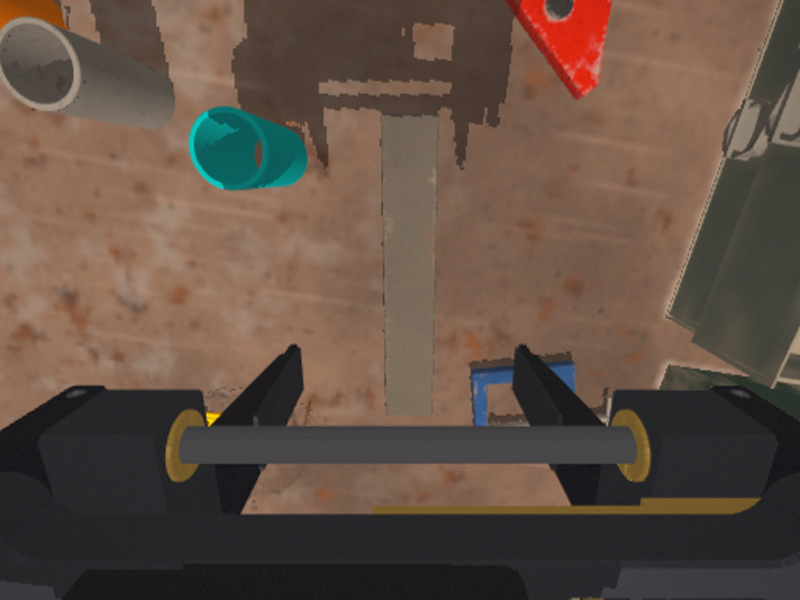

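View pics/top4.png

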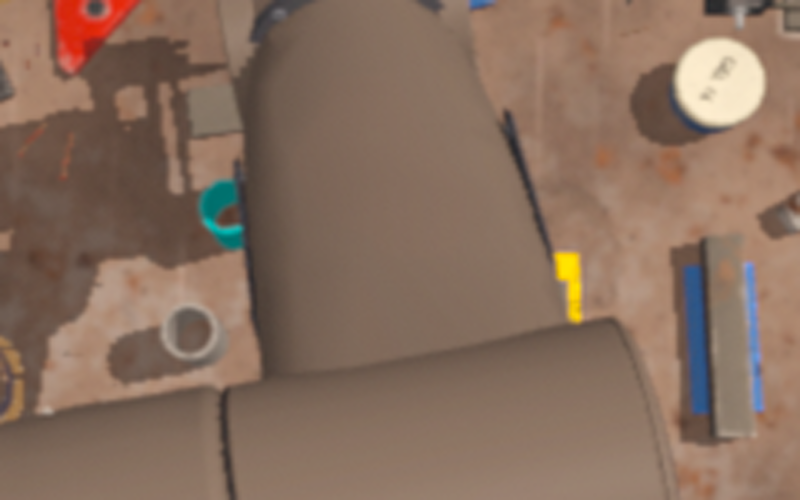

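Wrist view: bar from (380,115)/(438,115) to (387,415)/(432,415), centred between the fingers. Top view: tube on blue, corners (703,237), (741,235), (754,436) and (716,438). The tin has not moved.

```bash
python3 - <<'E'
from h import *
import pickle;c=pickle.load(open("w4.pkl","rb"))
g=lambda x,y,z:px2w("wrist",(x+.5)*.64-.5,(y+.5)*.64-.5,z,c)[:2].round(1)
w=np.array([g(*p,8) for p in [(380,115),(438,115),(432,415),(387,415)]]);print("bar",w.tolist(),w.mean(0))
s=800/240
f=lambda x,y,z:px2w("top",135+(x+.5)/s-.5,105+(y+.5)/s-.5,z)[:2]
w=np.array([f(*p,34) for p in[(703,237),(741,235),(754,436),(716,438)]]);print("tube",w.mean(0))
w=np.array([f(*p,4) for p in[(685,265),(752,263),(762,410),(691,412)]]);print("blue",w.mean(0))
E
```

```text
bar [[607.9, 322.4], [647.8, 328.9], [686.2, 94.0], [647.8, 87.7]] [647.425 208.25 ]
tube [ 454.60007068 -111.64529846]
blue [ 456.41280655 -113.44450978]
```

Emit:
move_arm([
  [[0.1,0.3,-3],[0,0,0],1],
  [[0,0,-3],[0,0,0],1],
  [[0,0,-3],[0,0,0],1],
  [[0,0,-3],[0,0,0],1],
  [[0,0,-2],[0,0,0],0.8],
  [[0,0,-1],[0,0,0],0.6],
  [[0,0,0],[0,0,0],0.6],
  [[0,0,0],[0,0,0],0.6],
  [[0,0,0],[0,0,0],0],
  [[0,0,0],[0,0,0],0],
])

```text
t: 14.3
eef_pos: [647.1, 207.5, 3.6]
tcp_rot: [3.14, -0.0, 1.73]
ft_force: [0.5, -0.5, 0.0]
opening: 0.555
grip_force: 0.0
```

Emit:
move_arm([
  [[0,0,0],[0,0,0],0],
  [[0,0,0],[0,0,0],0],
  [[0,0,0],[0,0,0],0],
  [[0,0,0],[0,0,0],0],
  [[0,0,0],[0,0,0],0],
])

```text
t: 14.8
eef_pos: [646.8, 207.5, 3.1]
tcp_rot: [3.142, 0.0, 1.73]
ft_force: [-1.6, -0.2, 6.1]
opening: 0.415
grip_force: 30.0
```

Emit:
move_arm([
  [[0,0,2],[0,0,0],0],
  [[0,0,3],[0,0,0],0],
  [[0,0,4],[0,0,0],0],
  [[0,0,4],[0,0,0],0],
  [[-2.4,-3.1,0],[0,0,-1.4],0],
  [[-2.4,-3.1,0],[0,0,-1.4],0],
  [[-2.4,-3.1,0],[0,0,-1.4],0],
  [[-2.4,-3.1,0],[0,0,-1.4],0],
  [[-2.4,-3.1,0],[0,0,-1.4],0],
  [[-2.4,-3.1,0],[0,0,-1.4],0],
])

```text
t: 15.8
eef_pos: [501.3, 20.5, 132.1]
tcp_rot: [-3.141, -0.0, 1.583]
ft_force: [0.8, -0.0, -5.6]
opening: 0.413
grip_force: 30.0
```

Emit:
move_arm([
  [[-2.4,-3.1,0],[0,0,-1.3],0],
  [[-2.1,-3.0,-2],[0,0,-1],0],
  [[0,0,-2],[0,0,0],0],
  [[0,0,0],[0,0,0],0],
  [[0,0,0],[0,0,0],0],
])

```text
t: 16.3
eef_pos: [458.0, -39.3, 92.6]
tcp_rot: [-3.141, -0.0, 1.544]
ft_force: [0.4, -0.6, -5.3]
opening: 0.419
grip_force: 30.0
```

```bash
python3 plates.py w5
```

```text
[458.38708326 -39.2164588   93.04402458] [3.14118431e+00 3.05787332e-05 1.54413903e+00]
yel ((416.0423583984375, 29.198869705200195), (30.702680587768555, 55.37126159667969), 3.1692144870758057) px (193, 98, 36, 62)
yel ((505.0838317871094, 34.30278778076172), (29.042734146118164, 55.68037414550781), 2.4362633228302) px (293, 89, 31, 64)
```

View pics/w5.png

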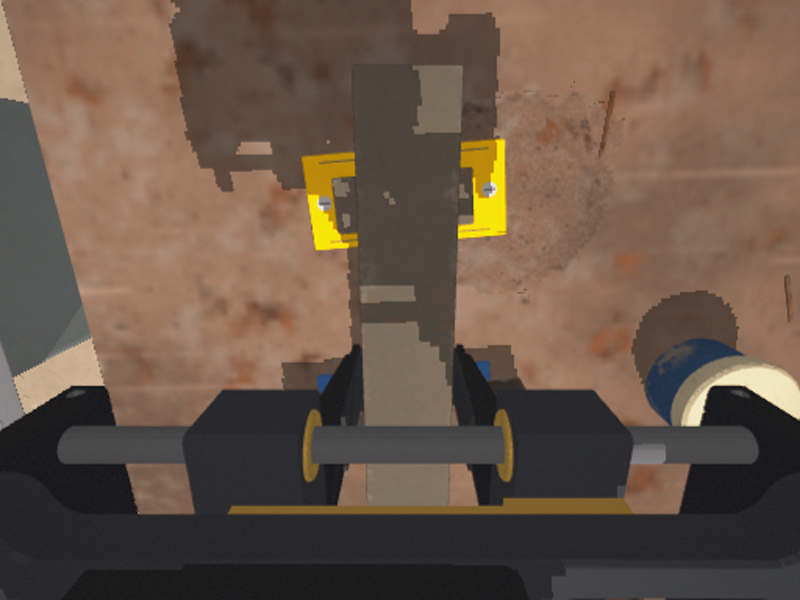

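The bar is held square across. Yellow shows on both sides of the block, whose ends are at px x≈333 and x≈473 on row 195. The bar's far end edge is at (352–463, 65).

```bash
python3 - <<'E'
from h import *
import pickle;c=pickle.load(open("w5.pkl","rb"))
g=lambda x,y,z:px2w("wrist",(x+.5)*.64-.5,(y+.5)*.64-.5,z,c)[:2].round(1)
a,b=g(333,207,34),g(473,195,34);print("block ends",a,b,(a+b)/2)
a,b=g(352,65,98),g(463,65,98);print("bar end",a,b)
print("bar lower end",g(366,505,98),g(450,505,98))
E
```

```text
block ends [420.9  28.6] [496.   32.9] [458.45  30.75]
bar end [442.8  81.4] [481.9  80.4]
bar lower end [ 437.3 -109.1] [ 478.1 -110.1]
```

Emit:
move_arm([
  [[-0.1,0,-2],[0,0,0],0],
  [[0,0,-1.6],[0,0,0],0],
  [[0,0,-1],[0,0,0],0],
  [[0,0,-0.5],[0,0,0],0],
  [[0,0,-0.3],[0,0,0],0],
  [[0,0,-0.1],[0,0,0],0],
  [[0,0,-0.1],[0,0,0],0],
  [[0,0,0],[0,0,0],0],
  [[0,0,0],[0,0,0],0],
  [[0,0,0],[0,0,0],0],
])

```text
t: 17.35
eef_pos: [457.1, -39.5, 37.0]
tcp_rot: [3.141, 0.0, 1.543]
ft_force: [-0.0, 1.9, 0.4]
opening: 0.414
grip_force: 30.0
```

Emit:
move_arm([
  [[0,0,0],[0,0,0],0.7],
  [[0,0,0],[0,0,0],0.7],
  [[0,0,0],[0,0,0],0.7],
  [[0,0,0],[0,0,0],0.7],
  [[0,0,0],[0,0,0],0.7],
  [[0,0,3],[0,0,0],0.7],
  [[0,0,4],[0,0,0],1],
  [[0,0,4],[0,0,0],1],
  [[0,0,4],[0,0,0],1],
  [[0,0,1],[0,0,0],1],
])

```text
t: 18.35
eef_pos: [457.9, -39.7, 200.3]
tcp_rot: [3.136, 0.001, 1.544]
ft_force: [0.4, -0.0, -0.7]
opening: 0.969
grip_force: 0.0
```

Emit:
move_arm([
  [[-0.2,3.5,0],[0,0,7],1],
  [[-0.2,3.5,0],[0,0,7],1],
  [[-0.2,3.5,0],[0,0,7],1],
  [[-0.2,3.5,0],[0,0,7],1],
  [[-0.2,3.5,0],[0,0,7],1],
  [[-0.2,3.5,0],[0,0,7],1],
  [[-0.2,3.5,0],[0,0,7],1],
  [[-0.2,3.5,0],[0,0,7],1],
  [[-0.1,3.5,0],[0,0,7],1],
  [[0,3.2,0],[0,0,7],1],
])

```text
t: 19.35
eef_pos: [439.2, 309.0, 195.9]
tcp_rot: [-3.141, -0.001, 2.771]
ft_force: [-0.2, -0.2, 0.0]
opening: 0.999
grip_force: 0.0
```

Emit:
move_arm([
  [[0,0,0],[0,0,0],1],
  [[0,0,0],[0,0,0],1],
  [[0,0,0],[0,0,0],1],
])

```text
t: 19.65
eef_pos: [439.7, 306.7, 196.2]
tcp_rot: [-3.141, -0.0, 2.763]
ft_force: [0.4, -1.3, 0.3]
opening: 1.0
grip_force: 0.0
```

```bash
python3 plates.py w6; python3 - <<'E'
from h import *
im=read_camera("top");cv2.imwrite("pics/top6.png",cv2.resize(im[105:255,135:375],(800,500),interpolation=cv2.INTER_CUBIC))
E
```

```text
[439.80520089 306.54038362 196.42222642] [-3.14108565e+00 -3.23741021e-04  2.76322676e+00]
```

View pics/w6.png

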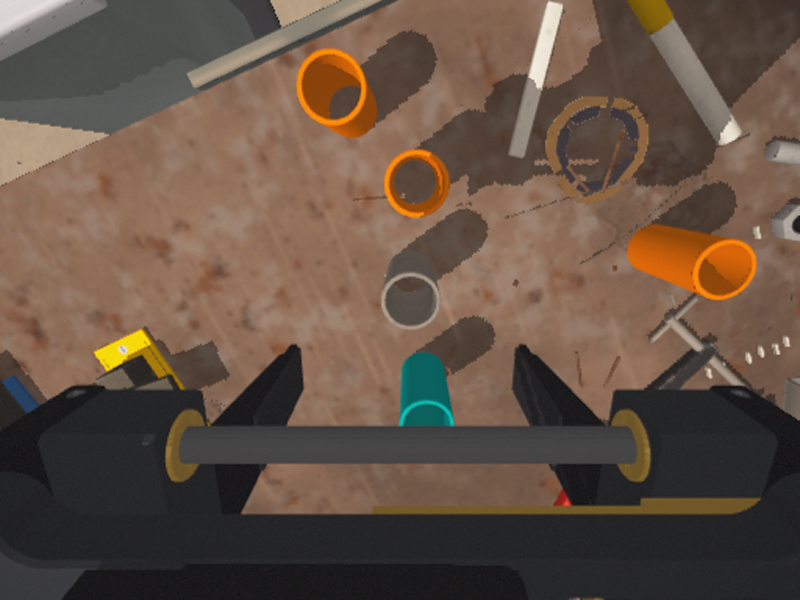

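View pics/top6.png

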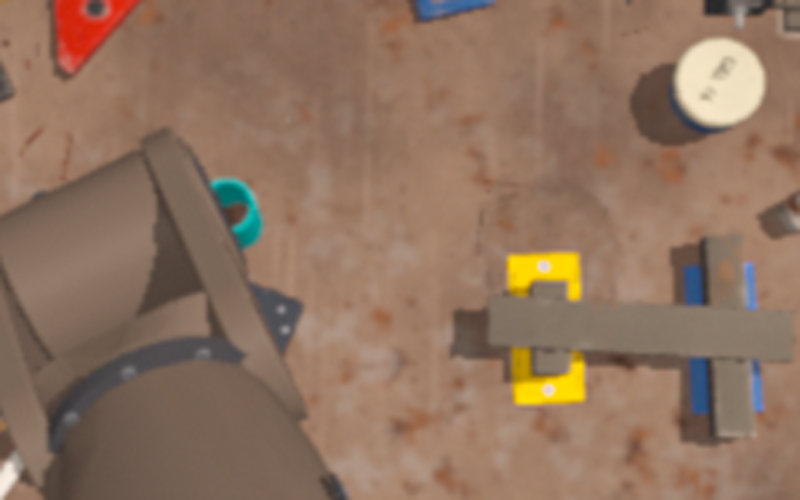

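Bar bridges both supports, corners (489,295), (790,312), (789,361) and (488,346) in the top crop. In the wrist view the pipe rim is centred at (411,299) between the fingers.

```bash
python3 - <<'E'
from h import *
import pickle;c=pickle.load(open("w6.pkl","rb"))
g=lambda x,y,z:px2w("wrist",(x+.5)*.64-.5,(y+.5)*.64-.5,z,c)[:2].round(1)
print("pipe",g(411,299,90))
s=800/240
f=lambda x,y,z:px2w("top",135+(x+.5)/s-.5,105+(y+.5)/s-.5,z)[:2]
w=np.array([f(*p,42) for p in[(489,295),(790,312),(789,361),(488,346)]]);print("bar",w.mean(0),np.degrees(np.arctan2(*(w[0]+w[3]-w[1]-w[2])[::-1])))
w=np.array([f(*p,34) for p in[(532,283),(569,283),(570,375),(532,375)]]);print("block",w.mean(0))
E
```

```text
pipe [440.6 309.6]
bar [457.70089838 -39.82482616] 88.45201653799808
block [456.38991581  28.37849397]
```

Emit:
move_arm([
  [[0.1,0.2,-3],[0,0,0],1],
  [[0,0,-4],[0,0,0],1],
  [[0,0,-4],[0,0,0],1],
  [[0,0,-3],[0,0,0],1],
  [[0,0,-1.1],[0,0,0],1],
  [[0,0,0],[0,0,0],0],
  [[0,0,0],[0,0,0],0],
  [[0,0,0],[0,0,0],0],
  [[0,0,0],[0,0,0],0],
  [[0,0,0],[0,0,0],0],
])

```text
t: 20.75
eef_pos: [441.1, 309.7, 46.5]
tcp_rot: [3.14, 0.001, 2.765]
ft_force: [-0.6, -0.2, 0.6]
opening: 0.632
grip_force: 0.0
```

Emit:
move_arm([
  [[0,0,0],[0,0,0],0],
  [[0,0,0],[0,0,0],0],
  [[0,0,0],[0,0,0],0],
  [[0,0,0],[0,0,0],0],
  [[0,0,0],[0,0,0],0],
  [[0,0,0],[0,0,0],0],
])

```text
t: 21.35
eef_pos: [440.9, 309.5, 45.7]
tcp_rot: [3.141, 0.0, 2.765]
ft_force: [-1.1, 0.1, 3.2]
opening: 0.436
grip_force: 30.0
```

Emit:
move_arm([
  [[0,0,3],[0,0,0],0],
  [[0,0,4],[0,0,0],0],
  [[0,0,4],[0,0,0],0],
  [[0,0,2],[0,0,0],0],
  [[0.2,-3.5,0],[0,0,0],0],
  [[0.2,-4,0],[0,0,0],0],
  [[0.2,-4,0],[0,0,0],0],
  [[0.2,-4,0],[0,0,0],0],
  [[0.2,-4,0],[0,0,0],0],
  [[0.2,-4,0],[0,0,0],0],
])

```text
t: 22.35
eef_pos: [452.5, 73.0, 175.4]
tcp_rot: [-3.141, -0.0, 2.765]
ft_force: [1.5, 0.7, -2.8]
opening: 0.441
grip_force: 30.0
```

Emit:
move_arm([
  [[0.2,-4,0],[0,0,0],0],
  [[0.2,-4,0],[0,0,0],0],
  [[0.1,-3.4,0],[0,0,0],0],
  [[0,0,-2],[0,0,0],0],
  [[0,0,-3],[0,0,0],0],
  [[0,0,-2],[0,0,0],0],
  [[0,0,0],[0,0,0],0],
  [[0,0,0],[0,0,0],0],
  [[0,0,0],[0,0,0],0],
])

```text
t: 23.25
eef_pos: [458.3, -39.5, 106.6]
tcp_rot: [3.141, 0.001, 2.765]
ft_force: [0.0, -0.5, -1.6]
opening: 0.438
grip_force: 30.0
```

Emit:
move_arm([
  [[0,0,-0.8],[0,0,0],0],
  [[0,0,-0.5],[0,0,0],0],
  [[0,0,-0.3],[0,0,0],0],
  [[0,0,-0.1],[0,0,0],0],
  [[0,0,-0.1],[0,0,0],0],
  [[0,0,0],[0,0,0],0],
  [[0,0,0],[0,0,0],0],
  [[0,0,0],[0,0,0],0],
])

```text
t: 24.05
eef_pos: [457.9, -39.5, 87.8]
tcp_rot: [3.141, 0.0, 2.765]
ft_force: [-0.8, 0.5, -0.0]
opening: 0.439
grip_force: 30.0
```

Emit:
move_arm([
  [[0,0,0],[0,0,0],0.7],
  [[0,0,0],[0,0,0],0.8],
  [[0,0,0],[0,0,0],1],
  [[0,0,0],[0,0,0],1],
  [[0,0,0],[0,0,0],1],
  [[0,0,0],[0,0,0],1],
  [[0,0,2],[0,0,0],1],
  [[0,0,3],[0,0,0],1],
  [[0,0,3],[0,0,0],1],
  [[0,0,3],[0,0,0],1],
])

```text
t: 25.05
eef_pos: [457.6, -39.5, 198.8]
tcp_rot: [3.142, -0.0, 2.765]
ft_force: [0.4, -0.3, -0.7]
opening: 1.0
grip_force: 0.0
```

Emit:
move_arm([
  [[0,3,2],[0,0,0],1],
  [[0,4,0],[0,0,0],1],
  [[0,4,0],[0,0,0],1],
  [[0,4,0],[0,0,0],1],
  [[0,4,0],[0,0,0],1],
  [[0,4,0],[0,0,0],1],
  [[0,4,0],[0,0,0],1],
  [[0,0,0],[0,0,0],1],
])

```text
t: 25.85
eef_pos: [457.5, 234.0, 217.5]
tcp_rot: [3.141, -0.0, 2.769]
ft_force: [-0.1, -1.2, -0.7]
opening: 1.002
grip_force: 0.0
```

```bash
python3 - <<'E'
from h import *
im=read_camera("top");a=cv2.resize(im[130:250,260:380],(400,400),interpolation=cv2.INTER_CUBIC)
im=read_camera("side");b=cv2.resize(im[130:280,190:340],(400,400),interpolation=cv2.INTER_CUBIC)
cv2.imwrite("pics/fin.png",np.hstack([a,b]))
for r in (0,):print("pred rim px in crop",(w2px("top",[457.5,-39.6,132])-[260,130])*400/120)
E
```

```text
pred rim px in crop [241.21606188 231.92631443]
```

View pics/fin.png

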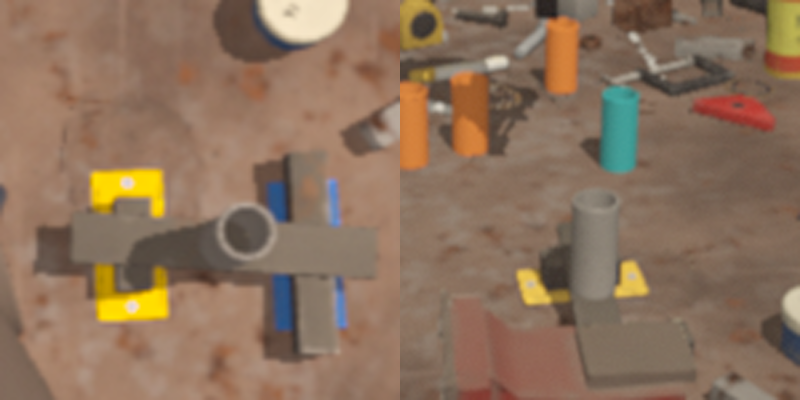

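The pipe stands upright on the bar. Its rim is at (246,232) against a predicted (241,232), about 4 mm off and within tolerance. The tin and short tube have not moved.

```bash
python3 -c "
from cell import *
print(env.job_done())"
```

```text
the job is handed in; nothing more can be done
None
```

I handed the job in at about 26 s: block on yellow, long tube on blue, bar level across both, grey pipe upright on the bar about 4 mm or less off centre by camera, and everything released. The hand-in gave no verdict.

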